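# Unbolt the lid of the shop's display case

### The arm

A 6-joint arm with a two-finger parallel gripper is mounted at the origin on the work surface. World frame = base frame: x ahead of the robot, y to its left, z up, the work surface at z = 0. Lengths are in m, angles in rad, forces in N, time in s.
With the tool pointing down it reaches from about 0.35 to 0.975 m from the base axis. Payload 4.9 kg.
Tool frame: the origin (TCP) lies at the very end of the fingers, on their centre line; the grasp point (between the pads) lies 19 mm behind it; z points along the fingers, y is the direction in which the jaws open and shut (so a half turn about z gives the same grasp; the last joint's range is limited). The gripper opens to 85 mm and grips with 20 to 120 N. Pads are 22 mm wide; open, the fingers measure 114 mm over their backs; the gripper's body (76 mm by 85 mm) begins 54 mm behind the grasp point. The pads swing forward as they close: fully open they stand 13 mm farther back than shut.
Start: joints at [-1.452, 0.053, 1.613, -0, 1.476, -0.119], TCP at [0.147, -0.607, 0.231] pointing down, gripper open.
Joint ranges: [-3.01, 3.01], [-1.01, 2.22], [0.06, 2.58], [-1.02, 4.17], [0.09, 2.62], [-3.14, 3.14]. Speed limits (rad/s): [2.57, 2.57, 3.14, 3.14, 3.14, 3.14].

### API

Orientations are given as a unit quaternion [w, x, y, z].
In Python, from plant import state, eyes, job_done gives the robot as it stands.
- The arm moves only by the tool apply_moves, never from a script. Its argument "commands" is a list of rows, each an object with "linear": the shift along the tool's x, y, z in m, a list of three; "delta_rot": the turn, a rotation vector about the tool's x, y, z in degrees, a list of three; "fingers": the closure in counts, from 0 (fully open) to 255 (shut). In form: [{"linear": [x, y, z], "delta_rot": [wx, wy, wz], "fingers": fingers}, ...]. A call has exactly 8 rows; each row is the pose to reach, as a shift and turn from the pose commanded when the call began, along the tool's axes at that moment; what a row does not reach only later rows make up. A row lasts 1/10 s, in which the tool goes at most 50 mm and 8.59 degrees, less where a joint would pass 70% of its speed; a pose out of reach is approached as far as the arm can. A call with a gripper value outside its range is refused whole. The fingers move at their own pace and stop on an object; the grip force is fixed at half the most. Time passes only in rows, so rows that repeat a pose let the fingers close, or fill a call up. It gives the time, the measured TCP pose, the force and the opening at its end, in the units of the state.
- state(): the state, without advancing time (a new reading comes with each control period).
- eyes.grab_frame(name): name is "side" or "top"; returns the picture (400x640x3 uint8, red, green, blue); there is no depth.
- eyes.camera_params(name): a dict with "fx", "fy", "cx", "cy" (pixels), "position" and "rotation" of the camera in the world. Camera axes: x right, y down, z forward; pixel columns grow to the right and rows downward; lengths in m; the calibration is good to about 2 mm. A picture is of the moment at which its call begins. camera_params takes no time and is no camera call.
- job_done(): hands the job in, once; it reports no verdict.
The state is a dict: "time": time; "joint_pos": joint angles; "joint_vel": joint speeds; "joint_efforts": joint torques, N m; "tool_pos": TCP position; "tool_rot": TCP orientation; "contact_force": force on the tool from outside, world axes, zero at the start; "ft_torque": the same for the moment, N m; "gripper_width": opening from 0.0 (shut) to 1.0 (fully open).
Only numpy, scipy, OpenCV 4.12 (cv2) and the standard library are available. Lean on these libraries where they do the work, as an engineer would, in place of code of your own. Each camera call takes 0.05 s, during which the arm holds its last target.

### The job

Unbolt the lid of the glazed display case on the counter: with one fingertip press the spring catch bar on its lid fully down and keep it down, while the other fingertip pushes the upright lug of the bolt beside it all the way back, away from the keeper on the front rail, as far as it goes. Then let go, so that the catch springs up again and locks the bolt in its open place. Grip and lift nothing, and leave the bottle, the can and the tumbler standing where they are.

Things in the scene. Friction and masses are not known exactly. Their poses are not given: they have to be found in the camera images.
- case: Dark wooden case with glazed lid, fixed on the counter: 300 mm along x, 320 along y, 100 high (flat lid top). Origin: centre of its underside. Its x axis points from the front rail (with the keeper, towards the robot) to the lid's hinges: the bolt is drawn along +x. The steel lock fitting lies on the lid's middle board; its staples and keeper are under 20 mm high.
- lug (a point): Upright steel lug of the bolt, 8 mm thick along x, 30 mm wide along y; this point is the centre of its top edge, 50 mm above the lid. Axes as the case. To be pushed on its -x face. It stands on a flat bar 12 mm wide, 210 mm long, centred on the lug, its top 15 mm above the lid, with three low teeth on the catch's side.
- catch_top (a point): Centre of the top of the spring catch, an aluminium press bar 120 mm long along x, 30 mm wide, parallel to the bolt, axes as the case. Top 30 mm above the lid when up, 22 mm when down. It sinks straight down wherever it is pressed; a fingertip may slide along it. Its middle line is 54 mm to the -y side of the lug's; with the bolt shut its centre is 5 mm beyond the lug in x.
- bolt (a joint): Travel of the bolt in m: 0 shut (starts within 0.002), 0.050 fully drawn, at its stop. About 2 N of friction; stays where left. With the catch up it has 2 to 3 mm of play only. The catch must be 5 mm down all the way, else it springs into the next gap (every 16 mm) and blocks; beyond 0.0455 it can spring up in the open place.
- catch (a joint): How far the catch is pressed in m: 0 up, 0.008 fully down against a stop. The spring pushes back with about 3 N at the start and 5.4 N fully down.
- mini_mid (a point): Bystander: amber miniature bottle, 44 mm across, 120 mm high, standing loose beside the case; centre, half-way up.
- tumbler_mid (a point): Bystander: glass tumbler, 70 mm across, 85 mm high, standing loose beside the case; centre, half-way up.
- can_mid (a point): Bystander: drink can, 66 mm across, 115 mm high, standing loose beside the case; centre, half-way up.
There are look-alikes about, which are no part of the job. What is shaped like the part that bears tumbler_mid but yellow is not meant. There is more than one size of the part that bears mini_mid; the job needs the smaller.

How it is judged:
On the way, in this order (a step that is already met when the one before it is completed fails the run):
1. a fingertip holds the catch down while the bolt is still shut (value of joint catch above 0.0055 m and value of joint bolt below 0.006 m and contact force between the fingers and catch above 1 N), for 0.1 s.
2. the other fingertip has pushed the bolt back while the catch is still held down (value of joint bolt above 0.046 m and value of joint catch above 0.0045 m and contact force between the fingers and catch above 1 N and contact force between the fingers and bolt above 0.5 N), for 0.05 s.
At the end, for the whole second after the job is handed in: The bolt is drawn at least 45 of its 50 mm and at rest, the catch has sprung up (less than 1.5 mm down), and each bystander is within 20 mm of its start and upright within 0.2 rad (value of joint bolt above 0.045 m and value of joint catch below 0.0015 m and velocity of joint bolt between -0.005 and 0.005 m/s and distance of each of mini_mid, tumbler_mid, can_mid from where it was at the start of the episode below 0.02 m and angle between each of mini_mid, tumbler_mid, can_mid's own z axis and vertical below 0.2 rad); the robot touches nothing.
It fails at once if the catch is let up while the bolt is part-way (value of joint bolt between 0.008 and 0.042 m and value of joint catch below 0.003 m).
It fails at once if a bystander is lifted, moved over 20 mm or knocked over (not (distance of mini_mid from where it was at the start of the episode below 0.02 m) or not (distance of tumbler_mid from where it was at the start of the episode below 0.02 m) or not (distance of can_mid from where it was at the start of the episode below 0.02 m) or not (angle between mini_mid's own z axis and vertical below 0.2 rad) or not (angle between tumbler_mid's own z axis and vertical below 0.2 rad) or not (angle between can_mid's own z axis and vertical below 0.2 rad)).
It also fails if it takes over 32 s, if anything falls off the work surface, if the arm or the gripper's body presses on something with over 40 N, if the wrist force passes 120 N, or if a joint passes its speed limit or range.

## Working session

There is one attempt and no reset: what is moved stays moved. The work goes in short steps, Python scripts to look and compute and a tool call to move; the robot and the scene stay as the last step left them, time stands still between calls to the robot, and variables do not carry over. Pictures are saved under pics/ and viewed, and the job is handed in when it is done.

Besides the shell and the picture viewer there is one more tool, called after "Emit:" by a JSON object that holds its "name" and its "arguments", one argument or row to a line. apply_moves: Moves the arm, as the interface text tells. Its arguments: {"type":"object","properties":{"commands":{"type":"array","items":{"type":"object","properties":{"linear":{"type":"array","items":{"type":"number"}},"delta_rot":{"type":"array","items":{"type":"number"}},"fingers":{"type":"number"}}}}},"required":["commands"]}

```bash
mkdir -p pics; ls; python3 - <<'E'
from plant import state, eyes
import cv2
for n in("side","top"):
    im=eyes.grab_frame(n); cv2.imwrite(f"pics/{n}0.png",im[...,::-1]); print(n,eyes.camera_params(n))
print(state())
E
```

```text
pics
side {'fx': 470.85261295439943, 'fy': 470.85261295439943, 'cx': 318.7201087834113, 'cy': 198.4190844194809, 'position': array([0.18642496, 0.75320533, 0.82191023]), 'rotation': array([ 0.09918672, -0.24622708,  0.88119231, -0.39119602])}
top {'fx': 417.87473363180146, 'fy': 417.87473363180146, 'cx': 320.869217693856, 'cy': 201.39535729723417, 'position': array([0.5056495 , 0.07377209, 1.19505778]), 'rotation': array([-0.01823343,  0.71432263, -0.69921899,  0.02243936])}
{'time': 0.1, 'joint_pos': array([-1.45203655e+00,  5.32801440e-02,  1.61410715e+00,  3.03718046e-06,
        1.47602568e+00, -1.19047919e-01]), 'joint_vel': array([ 0.00034812, -0.00244805, -0.00288026, -0.00013157, -0.00050157,
        0.00076682]), 'joint_efforts': array([ 7.96509339e-04, -3.94902527e+01, -3.71361673e+01, -1.06565162e-04,
        3.89734312e-03, -6.40576147e-06]), 'tool_pos': array([ 0.14713948, -0.60686819,  0.2302222 ]), 'tool_rot': array([-9.10157713e-04,  9.92938868e-01,  1.18623671e-01,  1.64277361e-06]), 'contact_force': array([-0.31405594,  0.34078416, -0.08677739]), 'ft_torque': array([-0.00148224, -0.00326455, -0.00737991]), 'gripper_width': 1.0017326215684044}
```

View pics/side0.png

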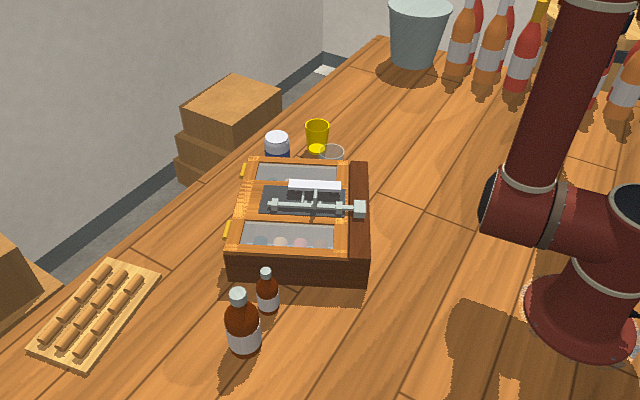

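View pics/top0.png

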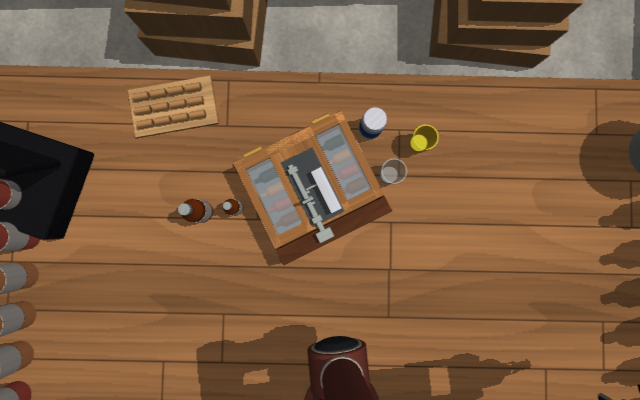

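The pictures show the case at about top (312,188), with the bottles to its left, and the can and tumbler at (373,122) and (393,171). I'll enlarge the fitting next.

```bash
python3 - <<'E'
import cv2
a=cv2.imread("pics/top0.png")[140:260,250:370]; cv2.imwrite("pics/topc.png",cv2.resize(a,None,fx=5,fy=5,interpolation=cv2.INTER_CUBIC))
a=cv2.imread("pics/side0.png")[150:290,220:380]; cv2.imwrite("pics/sidec.png",cv2.resize(a,None,fx=4,fy=4,interpolation=cv2.INTER_CUBIC)) 
E
```

```text
(no output)
```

View pics/topc.png

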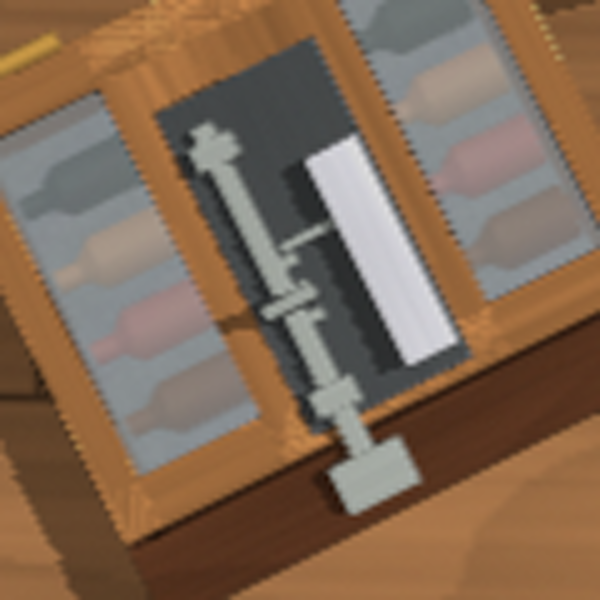

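View pics/sidec.png

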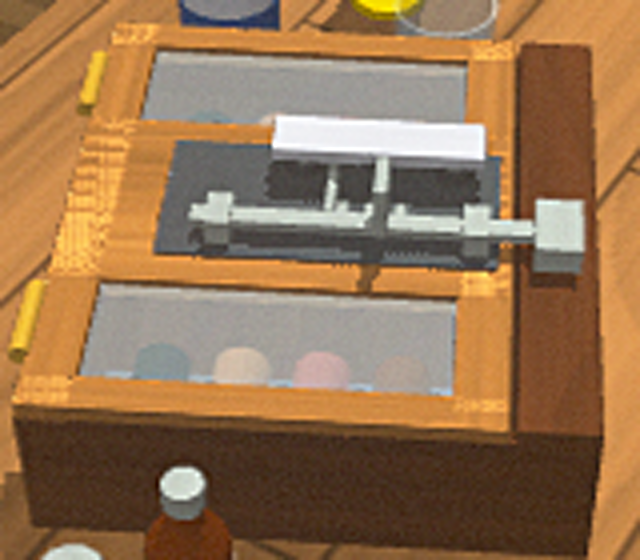

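```bash
cat > h.py <<'E'
import numpy as np
from plant import state, eyes
from scipy.spatial.transform import Rotation as R
def cam(n):
    p=eyes.camera_params(n); q=p['rotation']; return p,R.from_quat([q[1],q[2],q[3],q[0]]).as_matrix()
def ray(n,uv):
    p,M=cam(n); d=M@np.array([(uv[0]-p['cx'])/p['fx'],(uv[1]-p['cy'])/p['fy'],1]); return p['position'],d/np.linalg.norm(d)
def atz(n,uv,z):
    o,d=ray(n,uv); return o+d*(z-o[2])/d[2]
def proj(n,X):
    p,M=cam(n); c=M.T@(np.asarray(X)-p['position']); return np.array([p['fx']*c[0]/c[2]+p['cx'],p['fy']*c[1]/c[2]+p['cy']])
def tri(a,b):
    o1,d1=ray('top',a);o2,d2=ray('side',b)
    s=np.linalg.lstsq(np.c_[d1,-d2],o2-o1,rcond=None)[0]
    P,Q=o1+s[0]*d1,o2+s[1]*d2; return (P+Q)/2,np.linalg.norm(P-Q)
T=lambda x,y:(250+x/5-.4,140+y/5-.4)
S=lambda x,y:(220+x/4-.4,150+y/4-.4)
E
python3 - <<'E'
from h import *
np.set_printoptions(precision=4,suppress=True)
# case-frame corners: hinge+ (far,left)= 
tc=[T(305,158),T(355,135),T(459,343),T(409,367)]   # far-left, far-right, near-right, near-left
sc=[S(272,150),S(275,118),S(485,126),S(483,160)]
for a,b in zip(tc,sc): print('catch',tri(a,b),atz('top',a,.13),atz('side',b,.13))
m=np.mean([atz('top',a,.13) for a in tc],0); ms=np.mean([atz('side',a,.13) for a in sc],0);print(m,ms)
for a,b,w in [((265,311),(376,160),'?'),((312,286),(386,158),'?')]: print('lug',atz('top',T(*a),.15))
print('lugs',atz('side',S(381,158),.15), 'lug tri',tri(T(288,299),S(381,158)))
P=np.array([atz('top',a,.13) for a in tc]); d=P[0]-P[3]+P[1]-P[2]; print('yaw top',np.degrees(np.arctan2(d[1],d[0])))
P=np.array([atz('side',a,.13) for a in sc]); d=P[0]-P[3]+P[1]-P[2]; print('yaw side',np.degrees(np.arctan2(d[1],d[0])))
for a,b in [(T(132,543),S(515,432)),(T(415,460),S(583,200))]: print(tri(a,b))
# front-edge from the full top image
f1,f2=atz('top',T(140,543),.1),atz('top',(391.5,197.5),.1); print(f1,f2)
E
```

```text
catch (array([0.6446, 0.0962, 0.1256]), np.float64(9.899924570015258e-05)) [0.644 0.096 0.13 ] [0.6417 0.1004 0.13  ]
catch (array([0.658 , 0.0711, 0.1251]), np.float64(0.002027274937963098)) [0.6564 0.0707 0.13  ] [0.6556 0.0763 0.13  ]
catch (array([0.5516, 0.0155, 0.1269]), np.float64(0.0014718302225360106)) [0.5508 0.0153 0.13  ] [0.5506 0.0191 0.13  ]
catch (array([0.5388, 0.0408, 0.1259]), np.float64(0.001570247251653279)) [0.538  0.0406 0.13  ] [0.5375 0.0453 0.13  ]
[0.5973 0.0557 0.13  ] [0.5964 0.0603 0.13  ]
lug [0.5639 0.1139 0.15  ]
lug [0.577  0.0907 0.15  ]
lugs [0.575  0.0936 0.15  ] lug tri (array([0.5697, 0.1023, 0.159 ]), np.float64(0.00022221447897334242))
yaw top 27.625553690691607
yaw side 28.216152509814293
(array([0.4428, 0.1824, 0.0937]), np.float64(0.0021400443035900114))
(array([0.4857, 0.034 , 0.1166]), np.float64(0.010721544632252864))
[0.4442 0.1781 0.1   ] [ 0.583  -0.1175  0.1   ]
```

Emit:
{"name": "apply_moves", "arguments": {
  "commands": [
    {"linear":[0.035,-0.035,0],"delta_rot":[0,0,-2],"fingers":130},
    {"linear":[0.07,-0.07,0],"delta_rot":[0,0,-4],"fingers":130},
    {"linear":[0.105,-0.105,0],"delta_rot":[0,0,-6],"fingers":130},
    {"linear":[0.14,-0.14,0],"delta_rot":[0,0,-8],"fingers":130},
    {"linear":[0.175,-0.175,0],"delta_rot":[0,0,-10],"fingers":130},
    {"linear":[0.21,-0.21,0],"delta_rot":[0,0,-12],"fingers":130},
    {"linear":[0.245,-0.245,0],"delta_rot":[0,0,-14.2],"fingers":130},
    {"linear":[0.28,-0.28,0],"delta_rot":[0,0,-14.2],"fingers":130}
  ]
}}

```text
time: 0.9
tool_pos: [0.3538, -0.2673, 0.2309]
tool_rot: [-0.0, 0.971, 0.24, 0.0]
contact_force: [0.7, -0.8, -0.0]
gripper_width: 0.49
```

```bash
python3 - <<'E'
from h import *
s=state();q=s['tool_rot'];M=R.from_quat([q[1],q[2],q[3],q[0]]).as_matrix()
print(s['time'],s['tool_pos'],s['gripper_width'],M.round(3)); print(M.T@(np.array([.5612,.0674,.21])-s['tool_pos']))
E
```

```text
0.9 [ 0.35381951 -0.26734553  0.23094619] 0.49005424951895954 [[ 0.884  0.467  0.   ]
 [ 0.467 -0.884  0.   ]
 [ 0.    -0.    -1.   ]]
[ 0.33965622 -0.19922904  0.02101005]
```

Emit:
{"name": "apply_moves", "arguments": {
  "commands": [
    {"linear":[0.042,-0.025,0],"delta_rot":[0,0,0],"fingers":130},
    {"linear":[0.084,-0.05,0],"delta_rot":[0,0,0],"fingers":130},
    {"linear":[0.126,-0.075,0],"delta_rot":[0,0,0],"fingers":130},
    {"linear":[0.168,-0.1,0],"delta_rot":[0,0,0],"fingers":130},
    {"linear":[0.21,-0.125,0],"delta_rot":[0,0,0],"fingers":130},
    {"linear":[0.252,-0.15,0],"delta_rot":[0,0,0],"fingers":130},
    {"linear":[0.294,-0.175,0],"delta_rot":[0,0,0],"fingers":130},
    {"linear":[0.33,-0.197,0.01],"delta_rot":[0,0,0],"fingers":130}
  ]
}}

```text
time: 1.7
tool_pos: [0.5548, 0.0613, 0.2224]
tool_rot: [0.0, 0.971, 0.241, 0.001]
contact_force: [0.5, -1.6, 0.5]
gripper_width: 0.489
```

Emit:
{"name": "apply_moves", "arguments": {
  "commands": [
    {"linear":[0.009,-0.002,0.01],"delta_rot":[0,0,0],"fingers":130},
    {"linear":[0.009,-0.002,0.01],"delta_rot":[0,0,0],"fingers":130},
    {"linear":[0.009,-0.002,0.01],"delta_rot":[0,0,0],"fingers":130},
    {"linear":[0.009,-0.002,0.01],"delta_rot":[0,0,0],"fingers":130},
    {"linear":[0.009,-0.002,0.01],"delta_rot":[0,0,0],"fingers":130},
    {"linear":[0.009,-0.002,0.01],"delta_rot":[0,0,0],"fingers":130},
    {"linear":[0.009,-0.002,0.01],"delta_rot":[0,0,0],"fingers":130},
    {"linear":[0.009,-0.002,0.01],"delta_rot":[0,0,0],"fingers":130}
  ]
}}

```text
time: 2.5
tool_pos: [0.5603, 0.0646, 0.2115]
tool_rot: [0.0, 0.971, 0.24, 0.0]
contact_force: [0.1, 0.3, 0.4]
gripper_width: 0.492
```

```bash
python3 - <<'E'
from h import *
import cv2
for n in("side","top"):
    im=eyes.grab_frame(n)[...,::-1]; cv2.imwrite(f"pics/{n}1.png",im)
    c=im[100:300,200:420]; cv2.imwrite(f"pics/{n}1c.png",cv2.resize(c,(660,600),interpolation=cv2.INTER_CUBIC))
s=state();print(s['time'],s['tool_pos'],s['contact_force'],s['gripper_width'],s['joint_pos'])
E
```

```text
2.6 [0.5602788  0.0647962  0.21137101] [0.29204537 0.05689278 0.55866225] 0.48817595385782514 [-1.67920719e-02 -7.92925451e-02  1.77710696e+00 -1.85144887e-05
  1.44369588e+00  1.06851266e+00]
```

View pics/side1c.png

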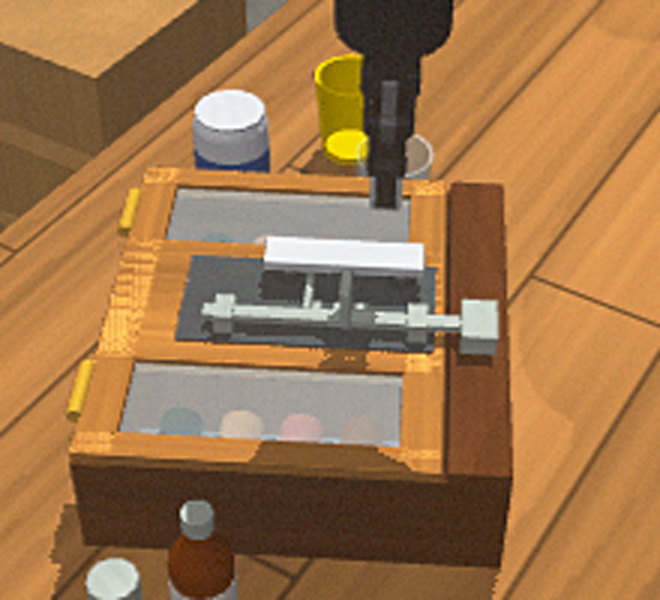

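View pics/top1c.png

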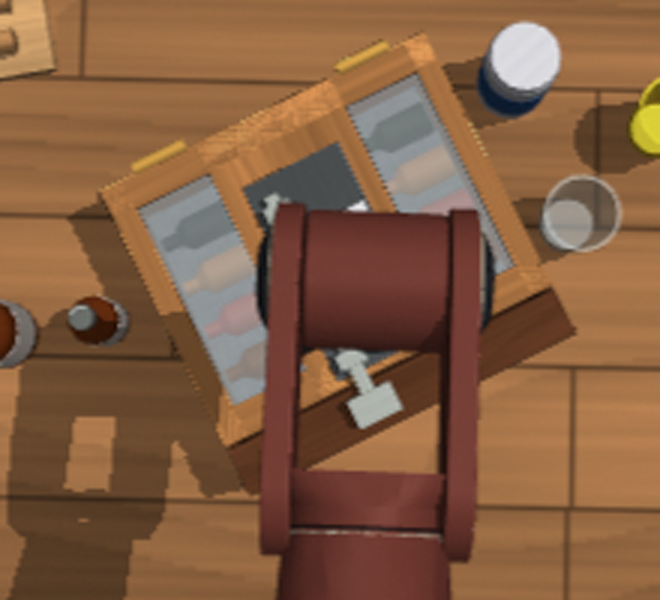

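```bash
python3 - <<'E'
from h import *
np.set_printoptions(precision=4,suppress=True)
def yaw(a,b): 
    d=b-a; return np.degrees(np.arctan2(d[1],d[0]))
print('rail',yaw(atz('top',T(132,543),.1),atz('top',T(600,312),.1))+90)
C=lambda x,y:(200+x/3-.33,100+y/3-.33)
print('rail2',yaw(atz('top',C(228,445),.1),atz('top',C(548,289),.1))+90)
print('hinge edge',yaw(atz('top',C(103,190),.1),atz('top',C(428,34),.1))+90)
print('left edge',yaw(atz('top',C(228,445),.1),atz('top',C(103,190),.1)))
print('side rail',yaw(atz('side',C(440,472),.1),atz('side',C(450,184),.1))+90, 'side near edge',yaw(atz('side',C(440,472),.1),atz('side',C(73,455),.1)),'front', yaw(atz('side',C(511,477),.1),atz('side',C(504,184),.1))+90)
t=state()['tool_pos']; ey=np.array([-.467,.884,0])
for w in (0.021,.028,.035):
  for b in (0,.004,.008,.012):
    print(w,b,(proj('side',t+ey*w+[0,0,b])-[200,100]+.33)*3)
E
```

```text
rail 27.443623044628715
rail2 27.16300516527979
hinge edge 27.21647852203381
left edge 27.701106575518228
side rail 26.77142637986585 side near edge 28.179933706957165 front 27.215407888213242
0.021 0 [384.7272 205.5397]
0.021 0.004 [384.9074 200.9955]
0.021 0.008 [385.0887 196.4261]
0.021 0.012 [385.271  191.8312]
0.028 0 [384.3536 211.9177]
0.028 0.004 [384.5338 207.3671]
0.028 0.008 [384.715  202.7911]
0.028 0.012 [384.8972 198.1893]
0.035 0 [383.9761 218.3641]
0.035 0.004 [384.1562 213.8072]
0.035 0.008 [384.3373 209.2246]
0.035 0.012 [384.5194 204.6161]
```

Side view: the near fingertip ends at crop (385,207), in line with the TCP reading. The lug, at (348,272), is about 26 mm ahead along the case's x, so it is clear of the finger. I'll go down now.

Emit:
{"name": "apply_moves", "arguments": {
  "commands": [
    {"linear":[0,-0.0025,0.015],"delta_rot":[0,0,0.3],"fingers":130},
    {"linear":[0,-0.0025,0.03],"delta_rot":[0,0,0.3],"fingers":130},
    {"linear":[0,-0.0025,0.045],"delta_rot":[0,0,0.3],"fingers":130},
    {"linear":[0,-0.0025,0.06],"delta_rot":[0,0,0.3],"fingers":130},
    {"linear":[0,-0.0025,0.07],"delta_rot":[0,0,0.3],"fingers":130},
    {"linear":[0,-0.0025,0.07],"delta_rot":[0,0,0.3],"fingers":130},
    {"linear":[0,-0.0025,0.07],"delta_rot":[0,0,0.3],"fingers":130},
    {"linear":[0,-0.0025,0.07],"delta_rot":[0,0,0.3],"fingers":130}
  ]
}}

```text
time: 3.4
tool_pos: [0.5598, 0.0671, 0.1423]
tool_rot: [0.0, 0.971, 0.238, 0.001]
contact_force: [0.2, 0.5, 0.8]
gripper_width: 0.494
```

```bash
python3 - <<'E'
from h import *
import cv2
for n in("side",):
    im=eyes.grab_frame(n)[...,::-1]
    c=im[150:250,250:370]; cv2.imwrite(f"pics/{n}2c.png",cv2.resize(c,(720,600),interpolation=cv2.INTER_CUBIC))
s=state();print(s['time'],s['tool_pos'],s['contact_force'])
E
```

```text
3.45 [0.55988749 0.06712016 0.1424482 ] [0.48066042 0.08180694 0.08019673]
```

View pics/side2c.png

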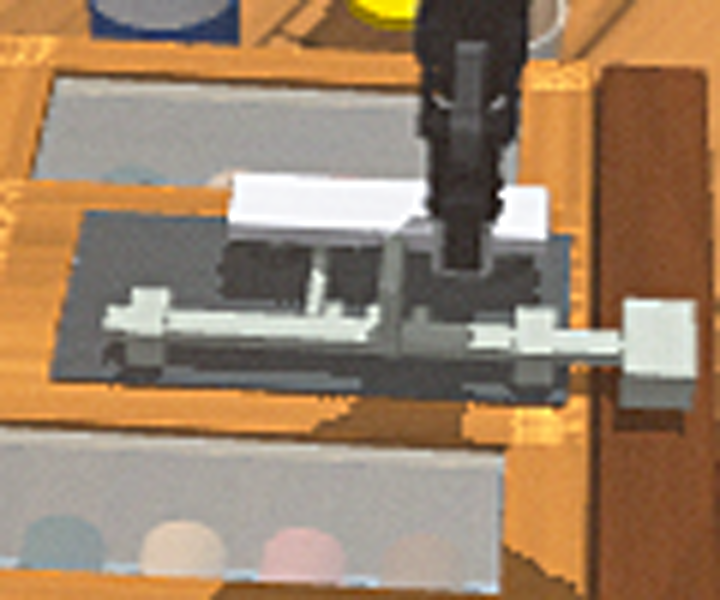

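The fingertip is at crop (462,270), about 10 mm short of the lug's face at x≈403. Next I press down slowly and watch the force.

Emit:
{"name": "apply_moves", "arguments": {
  "commands": [
    {"linear":[0,0,0.005],"delta_rot":[0,0,0],"fingers":130},
    {"linear":[0,0,0.01],"delta_rot":[0,0,0],"fingers":130},
    {"linear":[0,0,0.013],"delta_rot":[0,0,0],"fingers":130},
    {"linear":[0,0,0.015],"delta_rot":[0,0,0],"fingers":130},
    {"linear":[0,0,0.017],"delta_rot":[0,0,0],"fingers":130},
    {"linear":[0,0,0.018],"delta_rot":[0,0,0],"fingers":130},
    {"linear":[0,0,0.018],"delta_rot":[0,0,0],"fingers":130},
    {"linear":[0,0,0.018],"delta_rot":[0,0,0],"fingers":130}
  ]
}}

```text
time: 4.25
tool_pos: [0.559, 0.0671, 0.1235]
tool_rot: [0.0, 0.971, 0.238, -0.0]
contact_force: [-2.5, -1.0, 3.3]
gripper_width: 0.49
```

Emit:
{"name": "apply_moves", "arguments": {
  "commands": [
    {"linear":[0,0,0.001],"delta_rot":[0,0,0],"fingers":130},
    {"linear":[0,0,0.002],"delta_rot":[0,0,0],"fingers":130},
    {"linear":[0,0,0.003],"delta_rot":[0,0,0],"fingers":130},
    {"linear":[0,0,0.004],"delta_rot":[0,0,0],"fingers":130},
    {"linear":[0,0,0.005],"delta_rot":[0,0,0],"fingers":130},
    {"linear":[0,0,0.005],"delta_rot":[0,0,0],"fingers":130},
    {"linear":[0,0,0.005],"delta_rot":[0,0,0],"fingers":130},
    {"linear":[0,0,0.005],"delta_rot":[0,0,0],"fingers":130}
  ]
}}

```text
time: 5.05
tool_pos: [0.5593, 0.067, 0.1201]
tool_rot: [0.0, 0.971, 0.238, -0.0]
contact_force: [-7.6, -0.6, 12.1]
gripper_width: 0.49
```

```bash
python3 - <<'E'
from h import *
import cv2
for n in("side",):
    im=eyes.grab_frame(n)[...,::-1]
    c=im[150:250,250:370]; cv2.imwrite(f"pics/{n}3c.png",cv2.resize(c,(720,600),interpolation=cv2.INTER_CUBIC))
s=state();print(s['time'],s['tool_pos'],s['contact_force'],s['ft_torque'])
E
```

```text
5.1 [0.55931428 0.06704027 0.12006469] [-6.57487436 -0.07449779 11.81816272] [-0.28246119  1.16648843 -0.19888918]
```

View pics/side3c.png

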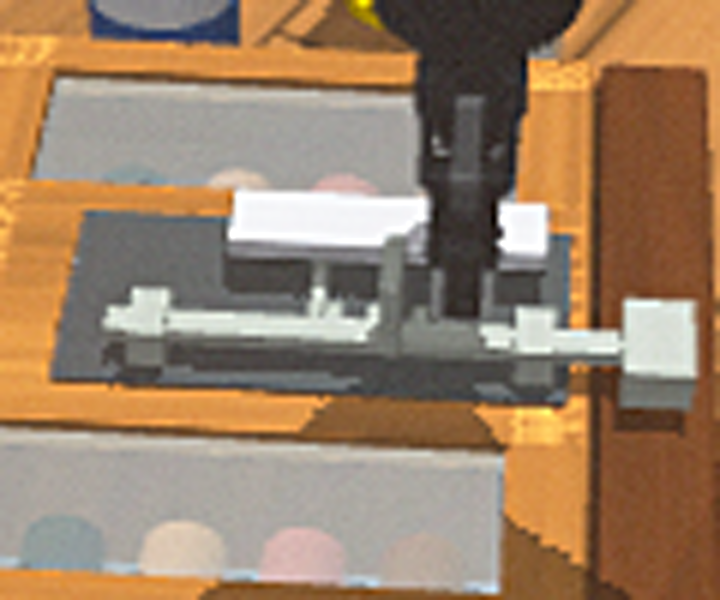

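The catch bar's far edge dropped from row 173 to 190, about 7.6 mm, and 12 N puts it at its stop. The lug has not moved. Next I push along tool +x.

Emit:
{"name": "apply_moves", "arguments": {
  "commands": [
    {"linear":[0.003,0,0],"delta_rot":[0,0,0],"fingers":130},
    {"linear":[0.006,0,0],"delta_rot":[0,0,0],"fingers":130},
    {"linear":[0.009,0,0],"delta_rot":[0,0,0],"fingers":130},
    {"linear":[0.012,0,0],"delta_rot":[0,0,0],"fingers":130},
    {"linear":[0.015,0,0],"delta_rot":[0,0,0],"fingers":130},
    {"linear":[0.018,0,0],"delta_rot":[0,0,0],"fingers":130},
    {"linear":[0.021,0,0],"delta_rot":[0,0,0],"fingers":130},
    {"linear":[0.024,0,0],"delta_rot":[0,0,0],"fingers":130}
  ]
}}

```text
time: 5.9
tool_pos: [0.5798, 0.0768, 0.1201]
tool_rot: [0.001, 0.971, 0.238, -0.002]
contact_force: [-10.8, -4.7, 15.1]
gripper_width: 0.494
```

```bash
python3 - <<'E'
from h import *
import cv2
for n in("side",):
    im=eyes.grab_frame(n)[...,::-1]
    c=im[150:250,250:370]; cv2.imwrite(f"pics/{n}4c.png",cv2.resize(c,(720,600),interpolation=cv2.INTER_CUBIC))
s=state();print(s['time'],s['tool_pos'],s['contact_force'],s['ft_torque'])
E
```

```text
5.95 [0.5802418  0.07696226 0.12008085] [-9.95389965 -4.06098358 14.59179281] [-0.98928204  1.51065737 -0.20569271]
```

View pics/side4c.png

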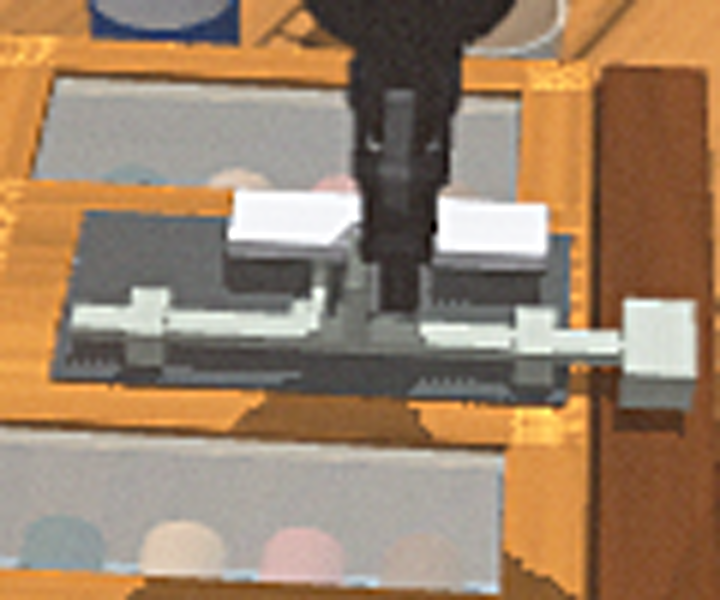

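The bolt has been pushed about 13 mm: its tip moved from x=103 to 70. The bar is still down, so I'll continue.

Emit:
{"name": "apply_moves", "arguments": {
  "commands": [
    {"linear":[0.003,0,0],"delta_rot":[0,0,0],"fingers":130},
    {"linear":[0.006,0,0],"delta_rot":[0,0,0],"fingers":130},
    {"linear":[0.009,0,0],"delta_rot":[0,0,0],"fingers":130},
    {"linear":[0.012,0,0],"delta_rot":[0,0,0],"fingers":130},
    {"linear":[0.015,0,0],"delta_rot":[0,0,0],"fingers":130},
    {"linear":[0.018,0,0],"delta_rot":[0,0,0],"fingers":130},
    {"linear":[0.021,0,0],"delta_rot":[0,0,0],"fingers":130},
    {"linear":[0.024,0,0],"delta_rot":[0,0,0],"fingers":130}
  ]
}}

```text
time: 6.75
tool_pos: [0.6014, 0.088, 0.12]
tool_rot: [0.001, 0.971, 0.238, -0.001]
contact_force: [-9.7, -4.2, 13.4]
gripper_width: 0.49
```

Emit:
{"name": "apply_moves", "arguments": {
  "commands": [
    {"linear":[0.002,0,0],"delta_rot":[0,0,0],"fingers":130},
    {"linear":[0.004,0,0],"delta_rot":[0,0,0],"fingers":130},
    {"linear":[0.006,0,0],"delta_rot":[0,0,0],"fingers":130},
    {"linear":[0.008,0,0],"delta_rot":[0,0,0],"fingers":130},
    {"linear":[0.009,0,0],"delta_rot":[0,0,0],"fingers":130},
    {"linear":[0.01,0,0],"delta_rot":[0,0,0],"fingers":130},
    {"linear":[0.01,0,0],"delta_rot":[0,0,0],"fingers":130},
    {"linear":[0.01,0,0],"delta_rot":[0,0,0],"fingers":130}
  ]
}}

```text
time: 7.55
tool_pos: [0.6104, 0.0927, 0.12]
tool_rot: [0.001, 0.971, 0.238, -0.001]
contact_force: [-8.0, -4.1, 13.4]
gripper_width: 0.489
```

```bash
python3 - <<'E'
from h import *
import cv2
for n in("side",):
    im=eyes.grab_frame(n)[...,::-1]
    c=im[150:250,250:370]; cv2.imwrite(f"pics/{n}5c.png",cv2.resize(c,(720,600),interpolation=cv2.INTER_CUBIC))
s=state();print(s['time'],s['tool_pos'],s['contact_force'],s['ft_torque'])
E
```

```text
7.6 [0.61037707 0.0927206  0.11997466] [-8.64144478 -3.69075031 12.31934509] [-0.86906645  1.36884506 -0.17395645]
```

View pics/side5c.png

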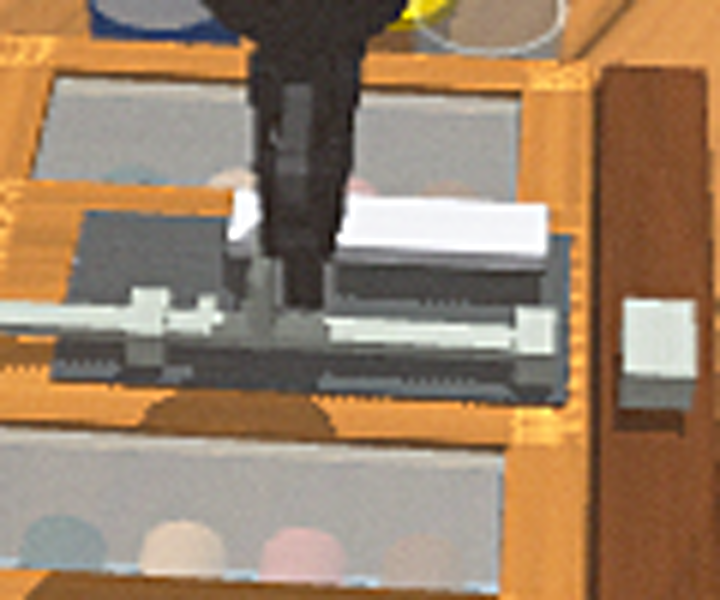

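The bolt is nearly home, but the force has not yet risen at its stop. I'll push on gently.

Emit:
{"name": "apply_moves", "arguments": {
  "commands": [
    {"linear":[0.001,0,0],"delta_rot":[0,0,0],"fingers":130},
    {"linear":[0.002,0,0],"delta_rot":[0,0,0],"fingers":130},
    {"linear":[0.003,0,0],"delta_rot":[0,0,0],"fingers":130},
    {"linear":[0.004,0,0],"delta_rot":[0,0,0],"fingers":130},
    {"linear":[0.005,0,0],"delta_rot":[0,0,0],"fingers":130},
    {"linear":[0.005,0,0],"delta_rot":[0,0,0],"fingers":130},
    {"linear":[0.005,0,0],"delta_rot":[0,0,0],"fingers":130},
    {"linear":[0.005,0,0],"delta_rot":[0,0,0],"fingers":130}
  ]
}}

```text
time: 8.4
tool_pos: [0.6127, 0.094, 0.12]
tool_rot: [0.002, 0.971, 0.238, -0.004]
contact_force: [-16.9, -8.6, 18.0]
gripper_width: 0.49
```

The force rose to about 19 N with only 2.7 of the 5 mm made, so the bolt is at its stop. I'll ease off and lift.

Emit:
{"name": "apply_moves", "arguments": {
  "commands": [
    {"linear":[-0.002,0,0],"delta_rot":[0,0,0],"fingers":130},
    {"linear":[-0.003,0,0],"delta_rot":[0,0,0],"fingers":130},
    {"linear":[-0.003,0,-0.004],"delta_rot":[0,0,0],"fingers":130},
    {"linear":[-0.003,0,-0.008],"delta_rot":[0,0,0],"fingers":130},
    {"linear":[-0.003,0,-0.013],"delta_rot":[0,0,0],"fingers":130},
    {"linear":[-0.005,0,-0.02],"delta_rot":[0,0,0],"fingers":130},
    {"linear":[-0.005,0,-0.04],"delta_rot":[0,0,0],"fingers":130},
    {"linear":[-0.005,0,-0.06],"delta_rot":[0,0,0],"fingers":130}
  ]
}}

```text
time: 9.2
tool_pos: [0.61, 0.0944, 0.178]
tool_rot: [-0.001, 0.971, 0.238, -0.001]
contact_force: [-0.5, 0.1, 0.3]
gripper_width: 0.49
```

Emit:
{"name": "apply_moves", "arguments": {
  "commands": [
    {"linear":[0,0,-0.03],"delta_rot":[0,0,0],"fingers":130},
    {"linear":[0,0,-0.06],"delta_rot":[0,0,0],"fingers":130},
    {"linear":[-0.03,0,-0.08],"delta_rot":[0,0,0],"fingers":130},
    {"linear":[-0.07,0,-0.08],"delta_rot":[0,0,0],"fingers":130},
    {"linear":[-0.1,0,-0.08],"delta_rot":[0,0,0],"fingers":130},
    {"linear":[-0.1,0,-0.08],"delta_rot":[0,0,0],"fingers":130},
    {"linear":[-0.1,0,-0.08],"delta_rot":[0,0,0],"fingers":130},
    {"linear":[-0.1,0,-0.08],"delta_rot":[0,0,0],"fingers":130}
  ]
}}

```text
time: 10.0
tool_pos: [0.5225, 0.0481, 0.2584]
tool_rot: [-0.0, 0.971, 0.238, 0.0]
contact_force: [0.7, 0.6, 0.7]
gripper_width: 0.491
```

```bash
python3 - <<'E'
from h import *
import cv2
im=eyes.grab_frame("side")[...,::-1]
c=im[150:250,250:370]; cv2.imwrite(f"pics/side6c.png",cv2.resize(c,(720,600),interpolation=cv2.INTER_CUBIC))
cv2.imwrite("pics/side6.png",im)
s=state();print(s['time'],s['tool_pos'],s['contact_force'])
E
```

```text
10.05 [0.52258411 0.04816687 0.25830805] [0.01859631 0.04967394 0.43898982]
```

View pics/side6c.png

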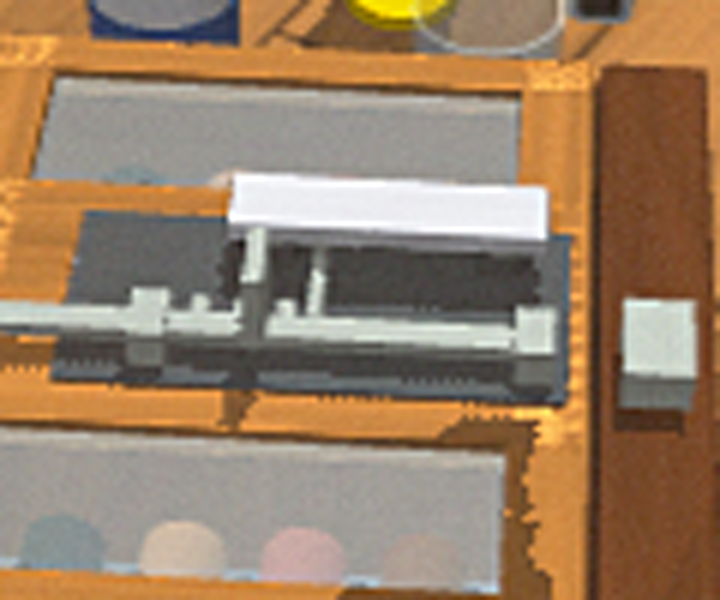

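View pics/side6.png

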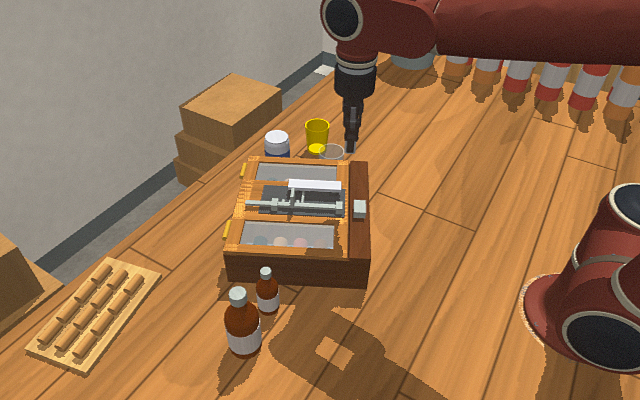

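The catch bar's far edge is back at row 173, as before pressing, and the bystanders have not moved. The lug's top is now at (258,230), so I'll check the travel.

```bash
python3 - <<'E'
from h import *
F=lambda x,y:(250+x/6-.4,150+y/6-.4)
a=atz('side',S(381,158),.15);b=atz('side',F(258,230),.15)
# hi: lug centre along case x
print(np.dot((b-a)[:2],[.887,.462]),np.dot((b-a)[:2],[-.462,.887]))
# bolt bar front tip side / tail
E
```

```text
0.048304214281626644 -0.00010419170471027677
```

```bash
python3 -c "
from plant import state,job_done
print(job_done()); print(state()['time'],state()['contact_force'])"
```

```text
the job is handed in; nothing more can be done
None
the job is handed in; nothing more can be done
```

The lid is unbolted and the job is handed in, at about 10 s on the robot's clock. No verdict is reported.

**What I did:** With the gripper half open and turned in line with the case, one fingertip pressed the catch down until it met its stop. The other fingertip then pushed the bolt's lug back until the force rose to about 19 N at the end of its travel. I eased off, lifted straight up and backed away.

**Last checks, from the side camera:**
- **Bolt:** the lug moved about 48 mm, read to roughly 1 mm. That is in line with the 50 mm stop, as the bolt could start up to 2 mm drawn.
- **Catch:** its top edge is back at the image row it had before pressing, so it has sprung up.
- **Bystanders:** the bottle, can and tumbler look unmoved by eye; I did not measure their positions.
- **Robot:** it is clear of everything, with contact force near zero.

**Disagreements:** The side and top cameras placed the catch up to about 5 mm apart, and the two views together gave it about 4 mm lower than the text. I found the press depth by force because of this. After handing in, the final state could no longer be read.

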